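# Touch off the hand press table and lock it in its notch

### The job

Set the hand press for this idler wheel: squeeze the release lever of its table against the fixed bar and raise the table until the wheel clamped on it just touches the brass punch, gently, then let it down and lock it in the first notch below, the lever let go. Leave the other things on the counter where they are.

Things in the scene. Friction and masses are not known exactly. Their poses are not given: they have to be found in the camera images.
- press: Dark cast-iron C-frame hand press, fixed to the counter, 270 mm long, 130 wide, 410 high at the head, hand lever parked up and back. Origin: centre of its foot on the counter; z up; its open front faces its own -x, the column stands at x = 78 to 132 mm. The head spans x = -85 to 132 mm, 320 to 410 mm high.
- lens (a point): Centre of the round magnifier lens (123 mm over its rim) fixed to the press's head, 152 mm in front of the press's origin, 382 mm high, front rim 20 mm lower. It hangs right above the table's handle (rim at press x = -210 to -94 mm), so no vertical tool fits: lean the tool away from the press, fingers pointing down and towards the column, 35 to 45 degrees from vertical.
- grip (a point): The point to squeeze at: on the table, midway between fixed bar and release lever as they stand squeezed. Press axes; x = -165 mm in the press. The handle: two dark flat bars, side by side, sticking out 100 mm in front of the table, 40 mm of them beyond this point, 22 mm high (11 up, 11 down). Fixed bar: 4 to 16 mm to +y of this point. Centre the gripper here, not on the splayed pair.
- lever_grip (a point): Middle of the release lever (a bar 12 mm thick, 22 high) at the gripping place; rides on the lever. Squeezed, the lever lies 4 to 16 mm to -y of grip, parallel to the fixed bar, 32 mm over both; at rest it is splayed out, about 52 mm over both here and 59 mm at the front ends. Nothing else is within 70 mm to either side at their height.
- release (a joint): Angle of the release lever: 0 rad at rest, blade in a notch of the upright bar; 0.16 fully squeezed (a stop); the blade is out of the notch from about 0.07. Its spring needs 6 N at the gripping place to start, 9 N at the stop, and swings it back when let go. Let go and still above 0.03 means the blade is not in a notch.
- worktable (a joint): Height of the table in m, up positive, 0 in the lowest notch; notches every 20 mm up to 120: locked it reads a multiple of 0.020, fixed both ways (4 mm play upwards). Unlocked, a spring bears most of its 0.9 kg (+-15 %); 2 to 5 N pull it down and a damper (140 N per m/s, both ways) lets it sink at 12 to 32 mm/s when let go, until the blade falls into the next notch below.
- work_top (a point): Top centre of the hub of the steel idler wheel (60 mm) that is clamped in a round nest on the table; it rides on the table, 40 mm above the table's face, and is its highest point.
- punch_tip (a point): Lower end (8 mm across) of the brass punch in the press's ram, straight above work_top. The punch is clamped fast and does not give; how far it stands out differs from one start to the next (45 to 117 mm above the wheel).
- idler_tire: Black rubber tire, a ring 76 mm across, 12 mm high, lying on the counter. Bystander.
- spare_wheel: Another steel idler wheel, 60 mm across, 28 mm high, lying on the counter. Bystander.
- bakelite_knob: Dark brown knob, 62 mm across, 30 mm high, on the counter. Bystander.
- window_insert: Smoke-tinted clear cassette window, 45 x 75 x 5 mm, flat on the counter. Bystander.
- cassette: Dark cassette, 64 x 100 x 10 mm, flat on the counter. Bystander.
- screwdriver: Screwdriver 170 mm long, lying on the counter. Bystander.
- cleaner: Amber bottle 110 mm high, 48 mm across, standing on the counter. Bystander.

How it is judged:
By the outcome, as a careful person would: the job done as asked, in the order asked, and still so for the second after the job is handed in, with the robot touching nothing.
It also fails if it takes over 38 s, if anything falls off the work surface, if the arm or the gripper's body presses on something with over 40 N, if the wrist force passes 120 N, or if a joint passes its speed limit or range.

### The arm

A 6-joint arm with a two-finger parallel gripper is mounted at the origin on the work surface. World frame = base frame: x ahead of the robot, y to its left, z up, the work surface at z = 0. Lengths are in m, angles in rad, forces in N, time in s.
With the tool pointing down it reaches from about 0.25 to 0.775 m from the base axis. Payload 4 kg.
Tool frame: the origin (TCP) lies at the very end of the fingers, on their centre line; the grasp point (between the pads) lies 19 mm behind it; z points along the fingers, y is the direction in which the jaws open and shut (so a half turn about z gives the same grasp; the last joint's range is limited). The gripper opens to 85 mm and grips with 20 to 120 N. Pads are 22 mm wide; open, the fingers measure 114 mm over their backs; the gripper's body (76 mm by 85 mm) begins 54 mm behind the grasp point. The pads swing forward as they close: fully open they stand 13 mm farther back than shut.
Start: joints at [1.144, 0.087, 1.371, -0, 1.684, -0.103], TCP at [0.175, 0.521, 0.197] pointing down, gripper open.
Joint ranges: [-3.1, 3.1], [-0.76, 2.03], [0.27, 2.55], [-1.08, 4.22], [0.17, 2.65], [-2.57, 2.57]. Speed limits (rad/s): [2.79, 2.79, 3.14, 3.14, 3.14, 3.14].

### API

Orientations are given as a unit quaternion [w, x, y, z].
In Python, from workcell import ctrl gives the robot as it stands. The module is installed in compiled form; this text tells all that it offers. Calls block until the motion is done:
- ctrl.reach(position, orientation): joint-space move of the TCP to a pose.
- ctrl.move_linear(position, rotation=None, feed=0.15): straight line of the TCP; rotation=None keeps the orientation; feed is the mean speed in m/s.
- ctrl.move_j(angles): joint-space move.
- ctrl.grip(opening): finger opening in m; the grip force is fixed at half the most; returns when the fingers have stopped.
- ctrl.hold(seconds).
- ctrl.ik(position, orientation): joint angles nearest the present ones, or None.
- ctrl.sense(): the state.
- ctrl.get_image(name): name is "scene" or "top" or "wrist"; returns the picture (480x640x3 uint8, red, green, blue); there is no depth.
- ctrl.camera_info(name): a dict with "mtx" (3x3 intrinsics, pixels), "k1" (the pictures are not rectified: a ray, as slopes to the right and down, at radius r is drawn at 1 + k1 r^2 times it, then the intrinsics apply), "world_to_cam" (4x4, takes a point from world to camera coordinates); the wrist camera has in their place "mount" (4x4, takes a point from camera to tool coordinates, whose origin is the TCP and whose axes are the flange's). Camera axes: x right, y down, z forward; pixel columns grow to the right and rows downward; lengths in m; the calibration is good to about 2 mm. A picture is of the moment at which its call begins: read the wrist's pose just before it. camera_info takes no time and is no camera call.
A pose or a line that the arm cannot do raises ctrl.IKError and nothing moves.
- ctrl.sign_off(): hands the job in, once; it reports no verdict.
The state is a dict: "clock": time; "qpos": joint angles; "dq": joint speeds; "effort": joint torques, N m; "tcp_pos": TCP position; "tcp_rot": TCP orientation; "contact_force": force on the tool from outside, world axes, zero at the start; "moment": the same for the moment, N m; "gripper_width": finger opening in m.
Only numpy, scipy, OpenCV 4.12 (cv2) and the standard library are available. Lean on these libraries where they do the work, as an engineer would, in place of code of your own. Each camera call takes 0.05 s, during which the arm holds its last target.

## Working session

There is one attempt and no reset: what is moved stays moved. The work goes in short steps, each a Python script; the robot and the scene stay as the last script left them, time stands still between calls to the robot, and variables do not carry over. Pictures are saved under pics/ and viewed, and the job is handed in when it is done.

```bash
mkdir -p pics; python3 - <<'E'
from workcell import ctrl
import cv2
for n in("scene","top","wrist"):
    cv2.imwrite(f"pics/{n}0.png",ctrl.get_image(n)[:,:,::-1]); i=ctrl.camera_info(n); print(n,i)
print(ctrl.sense())
E
```

```text
scene {'mtx': array([[551.68801415,   0.        , 324.8094486 ],
       [  0.        , 551.68801415, 238.1081767 ],
       [  0.        ,   0.        ,   1.        ]]), 'k1': -0.15891196724814477, 'world_to_cam': array([[ 0.7831025 ,  0.62181819, -0.0096238 , -0.46346683],
       [ 0.51430055, -0.65624258, -0.55212373, -0.08504017],
       [-0.34963613,  0.42741995, -0.83370664,  1.4991909 ],
       [ 0.        ,  0.        ,  0.        ,  1.        ]])}
top {'mtx': array([[547.2096634 ,   0.        , 320.30393494],
       [  0.        , 547.2096634 , 238.82936769],
       [  0.        ,   0.        ,   1.        ]]), 'k1': -0.009790189954947456, 'world_to_cam': array([[ 2.41862941e-03, -9.99995742e-01,  1.63258040e-03,
         7.94705328e-02],
       [-9.90568071e-01, -2.61948598e-03, -1.36996476e-01,
         5.53382429e-01],
       [ 1.37000169e-01, -1.28583831e-03, -9.90570190e-01,
         1.39154916e+00],
       [ 0.00000000e+00,  0.00000000e+00,  0.00000000e+00,
         1.00000000e+00]])}
wrist {'mtx': array([[397.29801483,   0.        , 327.97139503],
       [  0.        , 
[... 435 characters left out ...]
       1.00000000e+00]])}
{'clock': 0.15, 'qpos': array([ 1.14389564e+00,  8.78062251e-02,  1.37193425e+00,  1.89721625e-05,
        1.68359102e+00, -1.03122163e-01]), 'dq': array([ 0.00036914, -0.00081952, -0.00555033,  0.00127645,  0.00024363,
        0.00097605]), 'effort': array([ 1.96452187e-03, -3.52374065e+01, -3.13678336e+01, -7.67038478e-05,
        8.05563846e-03,  2.31259270e-05]), 'tcp_pos': array([0.17480717, 0.52101131, 0.19618281]), 'tcp_rot': array([-2.36816504e-04,  1.61181947e-01,  9.86924325e-01, -8.36599535e-04]), 'contact_force': array([-0.8251618 ,  0.81004689, -0.42853371]), 'moment': array([-0.00886656, -0.00491473,  0.02201304]), 'gripper_width': 0.08544014750838638}
```

View pics/scene0.png

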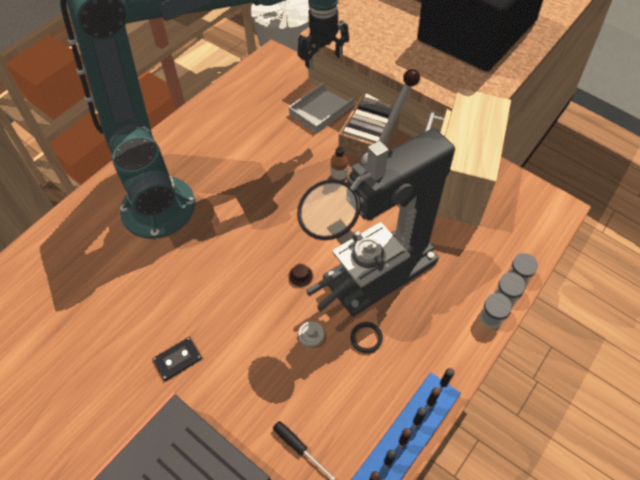

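View pics/top0.png

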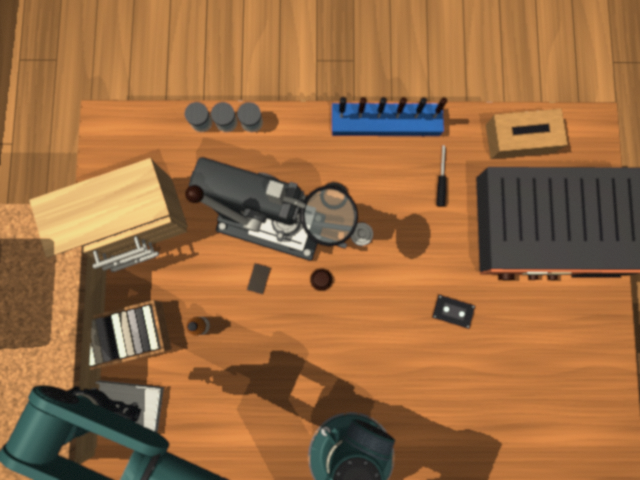

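View pics/wrist0.png

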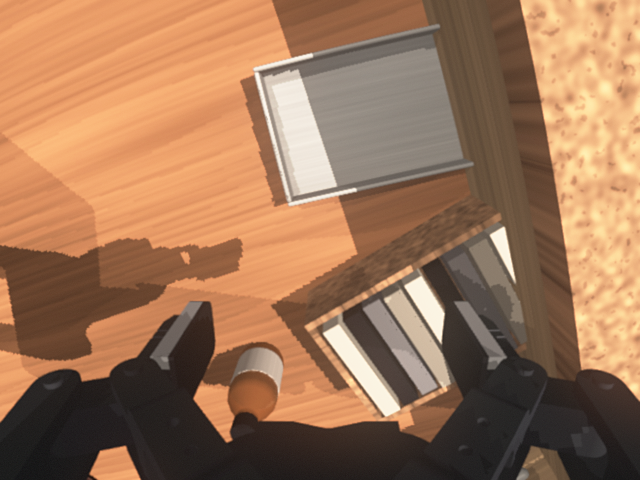

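```bash
python3 - <<'E'
import cv2
a=cv2.imread("pics/top0.png")[140:270,175:385]; cv2.imwrite("pics/t1.png",cv2.resize(a,(798,494),interpolation=cv2.INTER_CUBIC))
a=cv2.imread("pics/scene0.png")[130:340,280:480]; cv2.imwrite("pics/s1.png",cv2.resize(a,(571,600),interpolation=cv2.INTER_CUBIC))
E
```

```text
(no output)
```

View pics/t1.png

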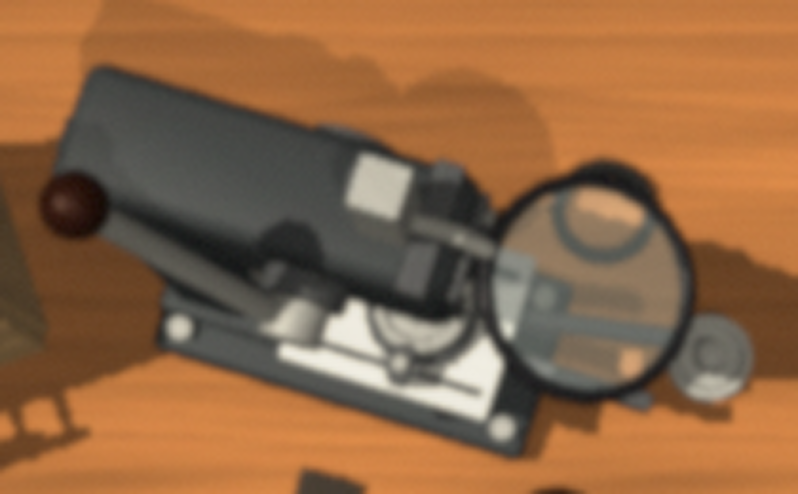

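View pics/s1.png

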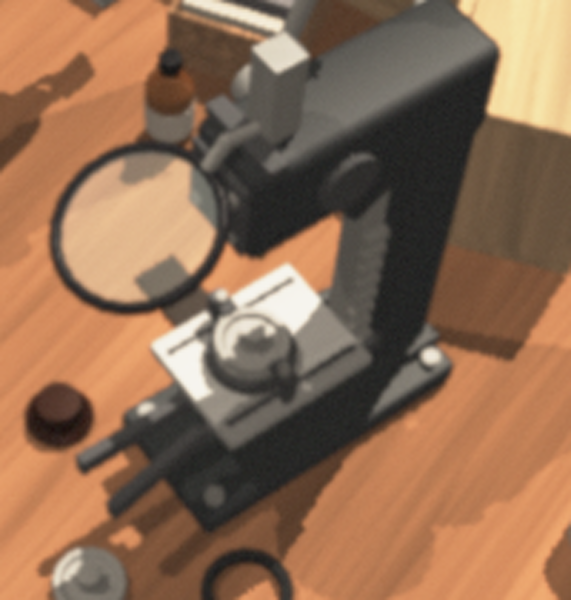

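```bash
cat > h.py <<'E'
import numpy as np, cv2
from scipy.spatial.transform import Rotation as R
from workcell import ctrl
def cam(n, pose=None):
    i=ctrl.camera_info(n)
    if n=="wrist":
        p,q=pose; T=np.eye(4); T[:3,:3]=R.from_quat(np.roll(q,-1)).as_matrix(); T[:3,3]=p
        W=T@i["mount"]
    else: W=np.linalg.inv(i["world_to_cam"])
    return i["mtx"],i["k1"],W
def ray(c,uv):
    K,k1,W=c
    u=cv2.undistortPoints(np.array([[uv]],float),K,np.array([k1,0,0,0,0.]))[0,0]
    d=W[:3,:3]@np.array([u[0],u[1],1]); return W[:3,3],d/np.linalg.norm(d)
def plane(c,uv,z):
    o,d=ray(c,uv); return o+d*(z-o[2])/d[2]
def tri(*rs):
    A=np.zeros((3,3));b=np.zeros(3)
    for o,d in rs:
        M=np.eye(3)-np.outer(d,d);A+=M;b+=M@o
    p=np.linalg.solve(A,b); return p,[np.linalg.norm((np.eye(3)-np.outer(d,d))@(p-o)) for o,d in rs]
def proj(c,p):
    K,k1,W=c; V=np.linalg.inv(W); q=V[:3,:3]@p+V[:3,3]
    return cv2.projectPoints(q.reshape(1,3),np.zeros(3),np.zeros(3),K,np.array([k1,0,0,0,0.]))[0][0,0]
E
python3 - <<'E'
from h import *
np.set_printoptions(precision=4,suppress=True)
T=cam("top");S=cam("scene")
t=lambda x,y:(175+x/3.8-.4,140+y/3.8-.4); s=lambda x,y:(280+x/2.857-.4,130+y/2.857-.4)
p=tri(ray(T,t(502,428)),ray(S,s(147,410)));print("screw",p)
p=tri(ray(T,t(594,289)),ray(S,s(140,227)));print("lens",p)
p=tri(ray(T,t(410,325)),ray(S,s(255,335)));print("hub?",p)
for z in(0.015,.02,.025,.03):
    fn=plane(T,t(502,428),z);rn=plane(T,t(180,327),z)
    fn2=plane(S,s(147,410),z);ff=plane(S,s(213,497),z);rf=plane(S,s(430,358),z)
    print(z,fn[:2],rn[:2],fn2[:2],ff[:2],rf[:2], np.linalg.norm(fn-rn),np.linalg.norm(ff-rf),np.linalg.norm(fn2-ff))
E
```

```text
screw (array([0.5184, 0.1166, 0.0363]), [np.float64(0.0005055539650665541), np.float64(0.0005055539650666861)])
lens (array([0.5535, 0.062 , 0.3837]), [np.float64(0.002221872082075963), np.float64(0.00222187208207575)])
hub? (array([0.5764, 0.1765, 0.1353]), [np.float64(0.004403251257293778), np.float64(0.004403251257293985)])
0.015 [0.5205 0.1167] [0.5911 0.3429] [0.5112 0.1266] [0.6064 0.0947] [0.6761 0.3228] 0.23691989072113928 0.2385775238061847 0.10048375135112993
0.02 [0.5199 0.1166] [0.5903 0.342 ] [0.5129 0.1244] [0.6078 0.0925] [0.6772 0.3197] 0.23609674278411844 0.23756956822260164 0.10005922201316922
0.025 [0.5193 0.1165] [0.5895 0.3411] [0.5147 0.1221] [0.6092 0.0904] [0.6782 0.3167] 0.23527359484709753 0.2365616126390187 0.09963469267520861
0.03 [0.5188 0.1164] [0.5887 0.3402] [0.5165 0.1199] [0.6105 0.0883] [0.6793 0.3136] 0.23445044691007666 0.2355536570554357 0.09921016333724803
```

```bash
cat >> h.py <<'E'
U=np.array([.295,.9555,0]);U/=np.linalg.norm(U);Y=np.array([-U[1],U[0],0]);Z=np.array([0,0,1.])
C=np.array([.600,.214,0]); M=np.stack([U,Y,Z],1)
w=lambda x,y,z:C+M@np.array([x,y,z])
pr=lambda p:M.T@(np.asarray(p)-C)
def quat(th,sg=1):
    z=np.sin(th)*U-np.cos(th)*Z; y=sg*Y; x=np.cross(y,z)
    return np.roll(R.from_matrix(np.stack([x,y,z],1)).as_quat(),1)
E
python3 - <<'E'
from h import *
np.set_printoptions(precision=4,suppress=True)
T=cam("top");S=cam("scene")
t=lambda x,y:(175+x/3.8-.4,140+y/3.8-.4); s=lambda x,y:(280+x/2.857-.4,130+y/2.857-.4)
for nm,c,uv in(("fix S",S,s(88,463)),("lev S",S,s(118,506)),("fix T",T,t(640,400))):
    o,d=ray(c,uv); o=pr(o);d=M.T@d
    print(nm,o+d*(-.205-o[0])/d[0])
print("hub S y=0",[ (lambda o,d:o+d*(0-o[1])/d[1])(pr(ray(S,s(255,330))[0]),M.T@ray(S,s(255,330))[1])])
q0=ctrl.sense()["qpos"]
for th in(35,40,45):
  for sg in(1,-1):
    for z in(.07,.1,.2,.23):
        for b in (0,.1): 
            q=quat(np.radians(th),sg);g=w(-.165,0,z)-b*R.from_quat(np.roll(q,-1)).as_matrix()[:,2]
            print(th,sg,z,b,ctrl.ik(g,q))
E
```

```text
fix S [-0.205   0.0026  0.1072]
lev S [-0.205  -0.039   0.1008]
fix T [-0.205  -0.0934 -0.6803]
hub S y=0 [array([-0.048 ,  0.    ,  0.1635])]
35 1 0.07 0 None
35 1 0.07 0.1 None
35 1 0.1 0 None
35 1 0.1 0.1 None
35 1 0.2 0 None
35 1 0.2 0.1 None
35 1 0.23 0 None
35 1 0.23 0.1 None
35 -1 0.07 0 [-0.3899  0.1212  1.7281  0.619   1.3945 -0.2346]
35 -1 0.07 0.1 [-0.5016  0.0523  1.6286  0.5969  1.5953 -0.2286]
35 -1 0.1 0 [-0.3899  0.0906  1.6967  0.6135  1.4452 -0.1983]
35 -1 0.1 0.1 [-0.5016  0.0334  1.587   0.5986  1.6453 -0.1945]
35 -1 0.2 0 [-0.3899  0.0195  1.5648  0.6086  1.6116 -0.0819]
35 -1 0.2 0.1 [-0.5016 -0.0001  1.4223  0.6164  1.8082 -0.0801]
35 -1 0.23 0 [-0.3899  0.0072  1.5174  0.6108  1.6605 -0.0476]
35 -1 0.23 0.1 [-0.5016 -0.0014  1.3648  0.6256  1.8561 -0.0447]
40 1 0.07 0 None
40 1 0.07 0.1 None
40 1 0.1 0 None
40 1 0.1 0.1 None
40 1 0.2 0 None
40 1 0.2 0.1 None
40 1 0.23 0 None
40 1 0.23 0.1 None
40 -1 0.07 0 [-0.4386  0.1431  1.7459  0.7002  1.4152 -0.3107]
40 -1 0.07 0.1 [-0.5621  0.0792  1.6506  0.6704  1.6143 -0.3031]
40 -1 0.1 0 [-0.4386  0.1097  1.7169  0.6
[... 286 characters left out ...]
.1 [-0.5621  0.0081  1.4031  0.7048  1.8614 -0.0985]
45 1 0.07 0 None
45 1 0.07 0.1 None
45 1 0.1 0 None
45 1 0.1 0.1 None
45 1 0.2 0 None
45 1 0.2 0.1 None
45 1 0.23 0 None
45 1 0.23 0.1 None
45 -1 0.07 0 [-0.4835  0.1715  1.7612  0.7769  1.441  -0.3839]
45 -1 0.07 0.1 [-0.617   0.1143  1.6696  0.7386  1.6371 -0.3748]
45 -1 0.1 0 [-0.4835  0.1352  1.735   0.7722  1.4857 -0.3399]
45 -1 0.1 0.1 [-0.617   0.0884  1.6345  0.7422  1.6821 -0.3336]
45 -1 0.2 0 [-0.4835  0.0452  1.6198  0.7705  1.6331 -0.197 ]
45 -1 0.2 0.1 [-0.617   0.032   1.4912  0.7678  1.8278 -0.1944]
45 -1 0.23 0 [-0.4835  0.0274  1.5773  0.7741  1.6763 -0.1547]
45 -1 0.23 0.1 [-0.617   0.0239  1.4402  0.7796  1.87   -0.1515]
```

```bash
python3 - <<'E'
from h import *
np.set_printoptions(precision=4,suppress=True)
q=quat(np.radians(45),-1); zt=R.from_quat(np.roll(q,-1)).as_matrix()[:,2]
s=ctrl.sense(); 
qa=s["qpos"].copy(); qa[1]-=.35; qa[2]+=.1; 
p=w(-.165,0,.105)-.11*zt
qg=ctrl.ik(p,q)
import numpy as np
# retract waypoints
r=ctrl.ik([0.36*np.cos(1.144),0.36*np.sin(1.144),.33],s["tcp_rot"]); print(r)
ctrl.move_j(r)
r2=np.array(r); r2[0]=qg[0]; ctrl.move_j(r2); s=ctrl.sense(); print(s["tcp_pos"],s["clock"])
ctrl.reach(p,q)
s=ctrl.sense(); print(s["tcp_pos"],s["tcp_rot"],p,q,s["clock"],s["contact_force"])
np.savez("w1.npz",p=s["tcp_pos"],q=s["tcp_rot"])
cv2.imwrite("pics/w1.png",ctrl.get_image("wrist")[:,:,::-1])
cv2.imwrite("pics/sc1.png",ctrl.get_image("scene")[:,:,::-1])
E
```

```text
[ 0.9864 -0.3209  1.4748 -0.0003  1.9894 -0.2608]
[ 0.321  -0.1632  0.3298] 2.975
[ 0.5286 -0.0179  0.1838] [-0.2264  0.743   0.5494  0.3079] [ 0.5284 -0.018   0.1828] [-0.2272  0.7434  0.5485  0.3079] 4.05 [ 0.1169 -0.3314  0.9555]
```

View pics/w1.png

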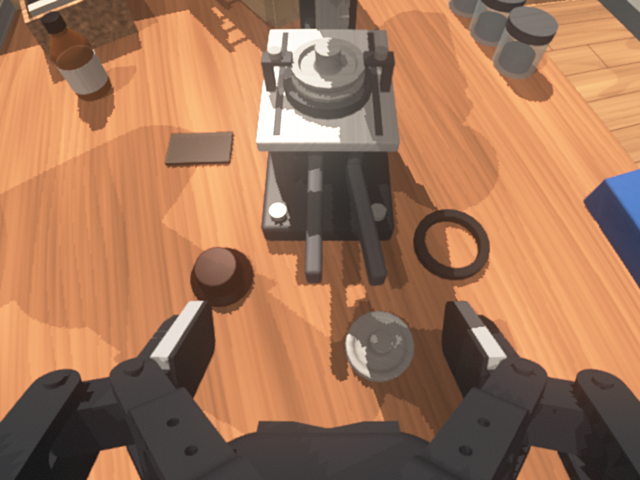

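View pics/sc1.png

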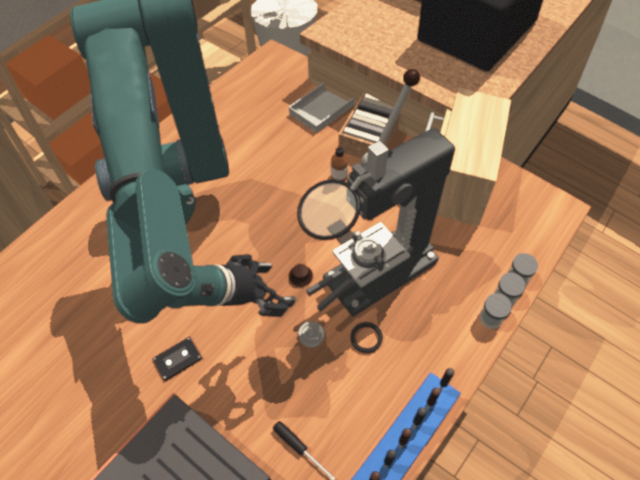

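```bash
python3 - <<'E'
import cv2
a=cv2.imread("pics/w1.png")[140:290,250:450]; a=cv2.convertScaleAbs(a,alpha=2,beta=10); cv2.imwrite("pics/w1z.png",cv2.resize(a,(800,600),interpolation=cv2.INTER_CUBIC))
E
```

```text
(no output)
```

View pics/w1z.png

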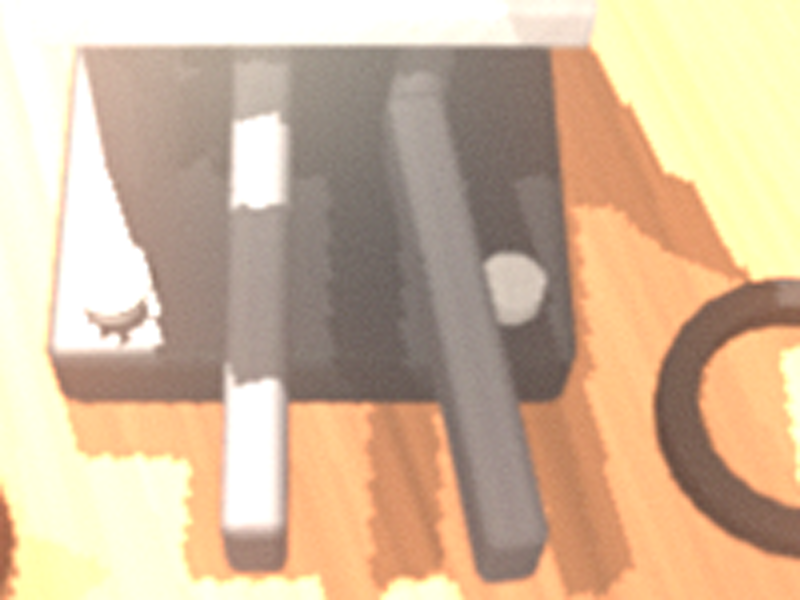

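```bash
python3 - <<'E'
from h import *
np.set_printoptions(precision=4,suppress=True)
d=np.load("w1.npz");W=cam("wrist",(d["p"],d["q"]))
z=lambda x,y:(250+x/4-.4,140+y/4-.4)
def atx(uv,x):
    o,dd=ray(W,uv);o=pr(o);dd=M.T@dd; return o+dd*(x-o[0])/dd[0]
for n,p,x in(("fix top front L",z(222,530),-.205),("R",z(286,530),-.205),("fix bot",z(254,567),-.205),("lev top front L",z(480,548),-.205),("R",z(546,540),-.205),("footL",z(50,350),-.135),("footR",z(574,352),-.135)):
    print(n,atx(p,x))
for zz in(.105,.11,.115,.12,.125):
    a=plane(W,z(222,530),zz);b=plane(W,z(286,530),zz);e=plane(W,z(262,75),zz);print(zz,pr((a+b)/2),np.linalg.norm(a-b),pr(e))
for zz in(.025,.03): print([pr(plane(W,z(*k),zz)) for k in((55,350),(574,352),(118,315),(514,288))])
T=cam("top");S=cam("scene")
t=lambda x,y:(175+x/3.8-.4,140+y/3.8-.4); s=lambda x,y:(280+x/2.857-.4,130+y/2.857-.4)
print("screw W+S near",pr(tri(ray(W,z(118,312)),ray(S,s(147,410)))[0]),pr(tri(ray(W,z(118,312)),ray(T,t(502,428)))[0]))
print("screw far",pr(tri(ray(W,z(514,288)),ray(S,s(213,497)))[0]))
print("fix end",pr(tri(ray(W,z(254,530)),ray(S,s(86,460)))[0]), "lev",pr(tri(ray(W,z(513,544)),ray(S,s(116,503)))[0]))
r=tri(ray(W,(329,45)),ray(S,s(255,330)));print("hub",pr(r[0]),r[1])
for h in((258,148),(397,148),(267,31),(388,31)):print([pr(plane(W,h,zz)) for zz in(.12,.125,.13)])
E
```

```text
fix top front L [-0.205   0.0157  0.0887]
R [-0.205   0.0039  0.0888]
fix bot [-0.205   0.0104  0.0695]
lev top front L [-0.205  -0.0328  0.0798]
R [-0.205  -0.0448  0.0839]
footL [-0.135   0.0617  0.0287]
footR [-0.135  -0.0634  0.0283]
0.105 [-0.2115  0.0091  0.105 ] 0.011101966163594254 [-0.1127  0.0094  0.105 ]
0.11 [-0.2135  0.0089  0.11  ] 0.010885872092506006 [-0.1166  0.0092  0.11  ]
0.115 [-0.2155  0.0087  0.115 ] 0.010669778021417544 [-0.1205  0.009   0.115 ]
0.12 [-0.2175  0.0085  0.12  ] 0.010453683950329194 [-0.1245  0.0088  0.12  ]
0.125 [-0.2195  0.0083  0.125 ] 0.010237589879240729 [-0.1284  0.0086  0.125 ]
[array([-0.133 ,  0.0612,  0.025 ]), array([-0.1332, -0.064 ,  0.025 ]), array([-0.1233,  0.0466,  0.025 ]), array([-0.1154, -0.0505,  0.025 ])]
[array([-0.1357,  0.0603,  0.03  ]), array([-0.1359, -0.0631,  0.03  ]), array([-0.1261,  0.0459,  0.03  ]), array([-0.1183, -0.0498,  0.03  ])]
screw W+S near [-0.1182  0.0495  0.0268] [-0.1166  0.0477  0.0151]
screw far [-0.119  -0.049   0.0331]
fix end [-0.2042  0.0104  0.0942] lev [-0.2076 -0.0361  0.0981]
hub [-0.0488 -0.0011  0.1642] [np.float64(0.0007410822353028676), np.float64(0.0007410822353029066)]
[array([-0.1143,  0.0535,  0.12  ]), array([-0.1184,  0.0523,  0.125 ]), array([-0.1225,  0.0512,  0.13  ])]
[array([-0.114 , -0.0548,  0.12  ]), array([-0.1181, -0.0537,  0.125 ]), array([-0.1223, -0.0525,  0.13  ])]
[array([0.0314, 0.0582, 0.12  ]), array([0.0243, 0.057 , 0.125 ]), array([0.0171, 0.0558, 0.13  ])]
[array([ 0.0318, -0.0589,  0.12  ]), array([ 0.0247, -0.0577,  0.125 ]), array([ 0.0175, -0.0565,  0.13  ])]
```

```bash
python3 - <<'E'
from h import *
np.set_printoptions(precision=4,suppress=True)
q=quat(np.radians(45),-1); zt=R.from_quat(np.roll(q,-1)).as_matrix()[:,2]
g=w(-.170,0,.081)+.022*zt
off=-.004*Y; off=Y*-.004
def show(n):
    s=ctrl.sense();print(n,s["clock"],s["tcp_pos"],pr(s["tcp_pos"]),s["contact_force"],s["gripper_width"])
ctrl.move_linear(g+off-.06*zt,q,.15);show("pre")
f0=ctrl.sense()["contact_force"]
ctrl.move_linear(g+off-.02*zt,q,.08);show("a")
if np.linalg.norm(ctrl.sense()["contact_force"]-f0)<5:
    ctrl.move_linear(g+off,q,.06);show("b")
    s=ctrl.sense();np.savez("w2.npz",p=s["tcp_pos"],q=s["tcp_rot"])
cv2.imwrite("pics/w2.png",ctrl.get_image("wrist")[:,:,::-1])
E
```

```text
pre 4.8833 [0.5462 0.0244 0.1088] [-0.197  -0.0046  0.1088] [0.0961 0.025  0.1933] 0.08526878747161179
a 5.5333 [0.554  0.0521 0.0794] [-0.1682 -0.0038  0.0794] [-0.0248  0.6991 -0.0216] 0.08514274224097512
b 6.0167 [0.558  0.0656 0.0651] [-0.1541 -0.0036  0.0651] [-0.6309 -0.6456  0.8877] 0.08525862511504653
```

View pics/w2.png

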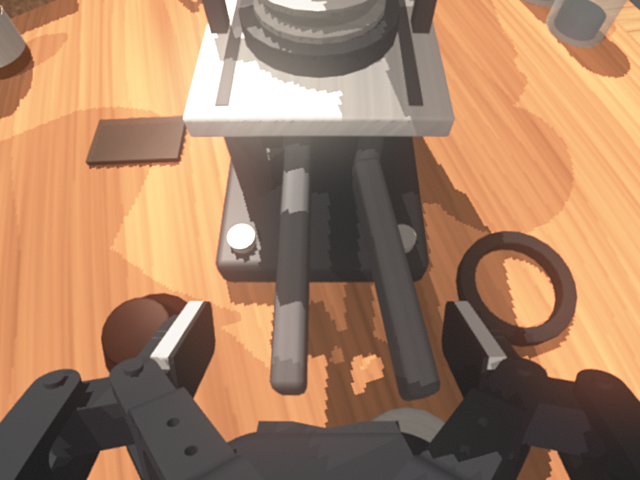

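```bash
python3 - <<'E'
import cv2
a=cv2.imread("pics/w2.png")[280:400,130:530]; a=cv2.convertScaleAbs(a,alpha=2,beta=10); cv2.imwrite("pics/w2z.png",cv2.resize(a,(800,240),interpolation=cv2.INTER_CUBIC))
from h import *
np.set_printoptions(precision=4,suppress=True)
d=np.load("w1.npz");W1=cam("wrist",(d["p"],d["q"]))
d=np.load("w2.npz");W2=cam("wrist",(d["p"],d["q"]))
z=lambda x,y:(250+x/4-.4,140+y/4-.4)
for r in(378,381,384):
  p=tri(ray(W1,z(254,530)),ray(W2,(289,r)));print(pr(p[0]),p[1])
for zz in (.08,.09,.1): print(pr(plane(W2,(272,380),zz)),pr(plane(W2,(306,380),zz)))
# projected grasp point & TCP
T=np.linalg.inv(np.eye(4))
m=ctrl.camera_info("wrist");print([proj((m["mtx"],m["k1"],m["mount"]),np.array(v)) for v in((0,0,0.),(0,0,-.019),(0,.0427,-.019),(0,.0427,-.013))])
E
```

```text
[-0.2073  0.0094  0.0943] [np.float64(0.00014761187341537306), np.float64(0.000147611873415578)]
[-0.2087  0.0092  0.0978] [np.float64(0.00026808291655886743), np.float64(0.000268082916558976)]
[-0.2101  0.0089  0.1012] [np.float64(0.0003823478476855111), np.float64(0.0003823478476854194)]
[-0.2063  0.0173  0.08  ] [-0.2062  0.0039  0.08  ]
[-0.2075  0.0159  0.09  ] [-0.2074  0.0034  0.09  ]
[-0.2087  0.0146  0.1   ] [-0.2087  0.0028  0.1   ]
[array([325.9638, 271.1157]), array([325.7217, 288.1294]), array([423.1615, 287.8732]), array([420.1773, 282.1739])]
```

View pics/w2z.png

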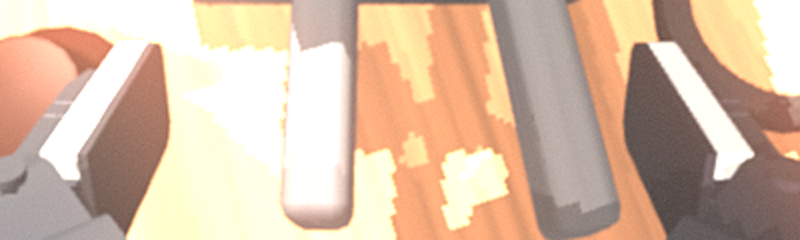

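```bash
python3 - <<'E'
from h import *
np.set_printoptions(precision=4,suppress=True)
q=quat(np.radians(45),-1); zt=R.from_quat(np.roll(q,-1)).as_matrix()[:,2]
g=w(-.170,-.0005,.082)+.022*zt
def show(n):
    s=ctrl.sense();print(n,s["clock"],s["tcp_pos"],pr(s["tcp_pos"]),s["contact_force"],M.T@s["contact_force"],s["gripper_width"])
ctrl.move_linear(g,q,.03);show("c")
ctrl.grip(0.02);show("grip")
cv2.imwrite("pics/w3.png",ctrl.get_image("wrist")[:,:,::-1]);show("")
E
```

```text
c 6.3417 [0.5549 0.0661 0.0667] [-0.1546 -0.0006  0.0667] [0.2984 0.0616 0.235 ] [ 0.1469 -0.267   0.235 ] 0.0852644448028142
grip 6.8917 [0.5531 0.0657 0.0686] [-0.1555  0.0011  0.0686] [-11.7661  -9.3332  13.0086] [-12.3888   8.4892  13.0086] 0.02912378677314976
 6.9417 [0.5531 0.0657 0.0686] [-0.1556  0.0011  0.0686] [-12.4152  -9.0126  12.9103] [-12.274    9.204   12.9103] 0.029351180079756033
```

View pics/w3.png

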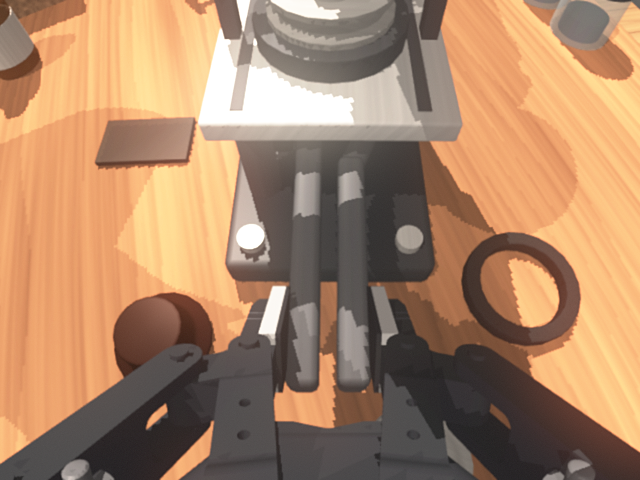

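```bash
python3 - <<'E'
from h import *
np.set_printoptions(precision=4,suppress=True)
q=quat(np.radians(45),-1)
s=ctrl.sense(); b=s["tcp_pos"].copy(); b=w(*(pr(b)+[0,.0008,0])); z0=.0686
zc=.0670
def step(dz,feed):
    global zc
    zc+=dz; p=b.copy();p[2]=zc; ctrl.move_linear(p,q,feed)
    s=ctrl.sense(); return s
for i,(dz,f) in enumerate([(.002,.01),(.003,.015)]+[(.005,.03)]*6):
    s=step(dz,f); F=M.T@s["contact_force"]
    print(round(s["clock"],3),round(zc-z0,4),round(s["tcp_pos"][2]-z0,4),F,s["gripper_width"])
    if F[2]<-14: break
np.savez("st.npz",b=b,zc=zc,z0=z0)
s=ctrl.sense();np.savez("w4.npz",p=s["tcp_pos"],q=s["tcp_rot"])
cv2.imwrite("pics/s4.png",ctrl.get_image("scene")[:,:,::-1])
s=ctrl.sense();print(s["clock"],pr(s["tcp_pos"]),M.T@s["contact_force"])
E
```

```text
7.458 0.0004 0.0003 [-1.1028 -3.4971 -1.5977] 0.029256780653325973
7.808 0.0034 0.0031 [ 1.2879 -4.8142 -3.6621] 0.029154627948558047
8.125 0.0084 0.0082 [ 0.3411 -4.9994 -3.7032] 0.028606259414041674
8.442 0.0134 0.0132 [ 0.1537 -5.4904 -3.7353] 0.029032475688915368
8.758 0.0184 0.0182 [ 1.2199 -5.0981 -3.2165] 0.029010861991737625
9.075 0.0234 0.0231 [ 0.4813 -6.135  -3.3532] 0.028767868354076957
9.392 0.0284 0.0281 [ 0.1829 -5.1624 -3.3873] 0.028430647559940826
9.708 0.0334 0.0331 [-0.2827 -5.6002 -3.9286] 0.028619119512696998
9.7583 [-0.1557  0.0013  0.1017] [ 0.8116 -4.8406 -3.2606]
```

View pics/s4.png

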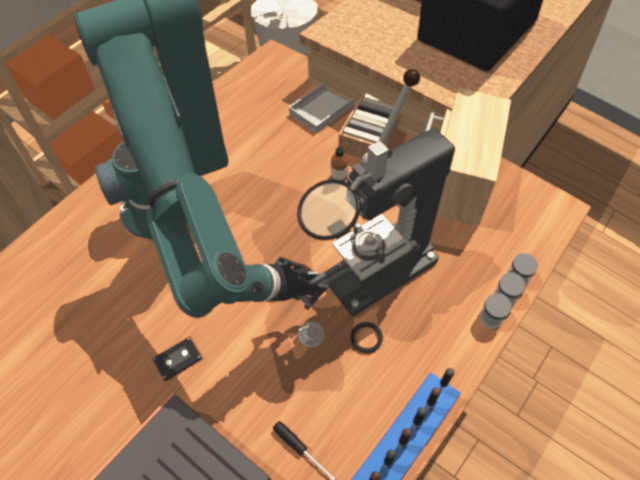

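```bash
python3 - <<'E'
from h import *
np.set_printoptions(precision=4,suppress=True)
q=quat(np.radians(45),-1)
d=np.load("st.npz");b=d["b"];zc=float(d["zc"]);z0=float(d["z0"])
base=-3.5;n=0
while True:
    dz=.005 if zc-z0<.036 else .001
    zc+=dz; p=b.copy();p[2]=zc; ctrl.move_linear(p,q,.02)
    s=ctrl.sense(); F=M.T@s["contact_force"]; n+=1
    if n%6==0 or F[2]<-5.5: print(round(s["clock"],3),round(zc-z0,4),round(s["tcp_pos"][2]-z0,4),F,flush=True)
    if F[2]<-6.5 or s["clock"]>27 or zc-z0>.121: break
np.savez("st.npz",b=b,zc=zc,z0=z0)
cv2.imwrite("pics/s5.png",ctrl.get_image("scene")[:,:,::-1])
s=ctrl.sense();print(s["clock"],s["tcp_pos"][2]-z0,M.T@s["contact_force"])
E
```

```text
11.408 0.0434 0.0431 [ 0.4335 -4.6035 -3.297 ]
12.908 0.0494 0.0491 [ 0.5558 -5.22   -3.0674]
14.408 0.0554 0.0551 [ 1.3971 -5.5105 -3.8417]
15.908 0.0614 0.061 [ 0.4288 -6.4756 -3.1061]
17.408 0.0674 0.067 [ 0.4686 -5.7502 -3.336 ]
18.908 0.0734 0.073 [ 0.8541 -5.725  -2.8317]
20.408 0.0794 0.079 [ 1.0973 -5.7769 -3.5929]
21.908 0.0854 0.0849 [ 0.3506 -4.9545 -3.6794]
23.408 0.0914 0.0909 [ 1.5616 -5.8763 -4.0651]
24.908 0.0974 0.0969 [ 0.962  -6.3892 -3.4436]
25.908 0.1014 0.0997 [ 2.4183 -7.4969 -7.4179]
25.9583 0.09968187506439158 [ 2.5172 -7.6291 -7.0778]
```

View pics/s5.png

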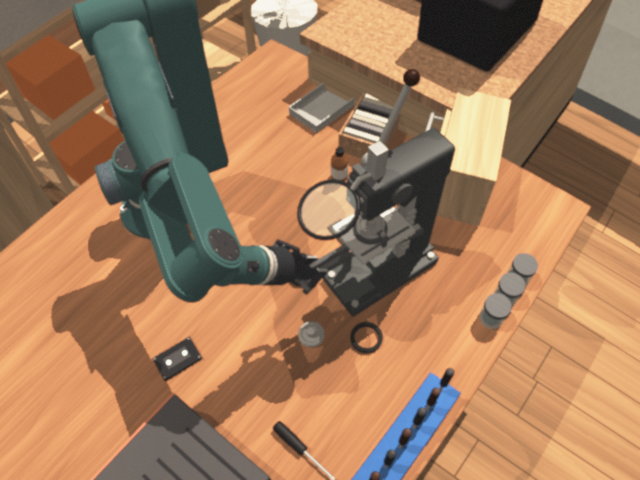

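```bash
python3 - <<'E'
from h import *
s=ctrl.sense();np.savez("w5.npz",p=s["tcp_pos"],q=s["tcp_rot"])
im=ctrl.get_image("wrist")[:,:,::-1];cv2.imwrite("pics/w5.png",im)
a=cv2.imread("pics/s5.png")[170:320,290:450];a=cv2.convertScaleAbs(a,alpha=1.6,beta=10);cv2.imwrite("pics/s5z.png",cv2.resize(a,(640,600),interpolation=cv2.INTER_CUBIC))
a=cv2.imread("pics/s4.png")[170:320,290:450];a=cv2.convertScaleAbs(a,alpha=1.6,beta=10);cv2.imwrite("pics/s4z.png",cv2.resize(a,(640,600),interpolation=cv2.INTER_CUBIC))
E
```

```text
(no output)
```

View pics/s5z.png

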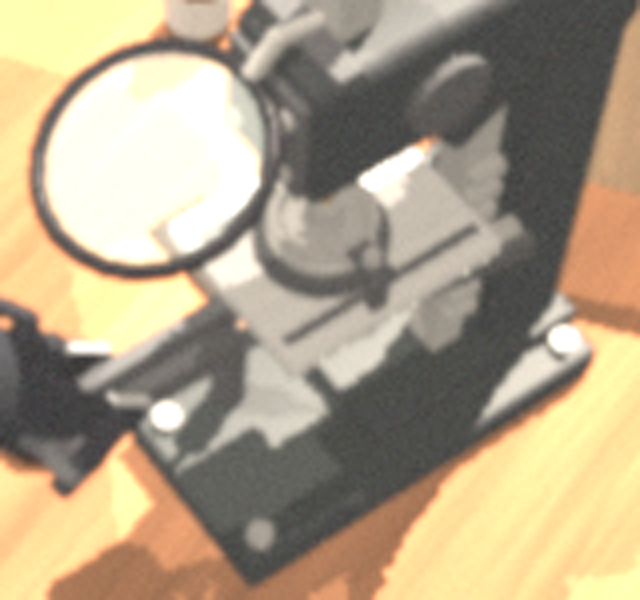

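View pics/w5.png

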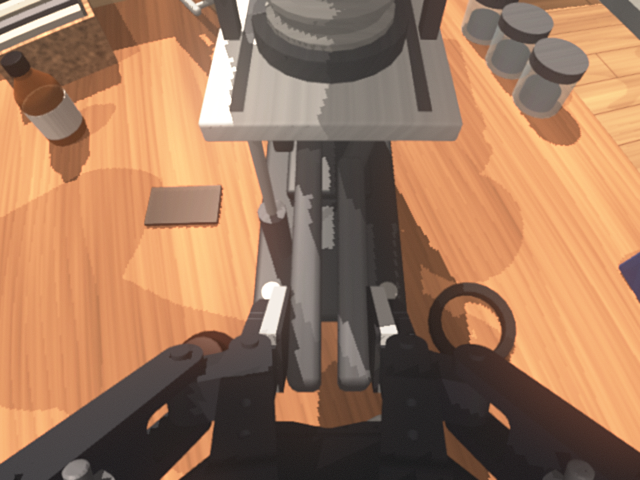

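View pics/s4z.png

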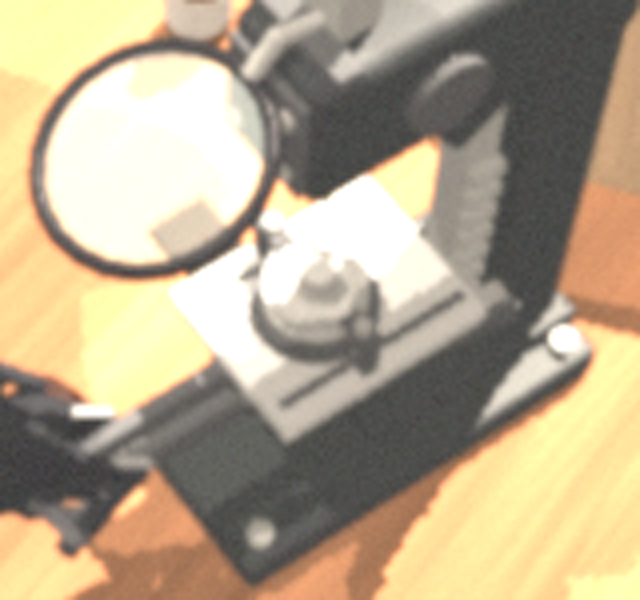

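```bash
python3 - <<'E'
from h import *
a=cv2.imread("pics/s5.png")[170:320,220:380];a=cv2.convertScaleAbs(a,alpha=1.8,beta=10)
S=cam("scene")
for x in(-.21,-.152,-.094):
  z=.382-(.02 if x<-.2 else 0)+(.02 if x>-.1 else 0)
  u=proj(S,w(x,0,z));cv2.circle(a,(int(u[0]-220),int(u[1]-170)),1,(0,0,255),-1)
d=np.load("w5.npz");W=cam("wrist",(d["p"],d["q"]));o=W[2][:3,3];print(pr(o))
u=proj(S,o);cv2.circle(a,(int(u[0]-220),int(u[1]-170)),2,(255,0,0),-1)
cv2.imwrite("pics/s5y.png",cv2.resize(a,(640,600),interpolation=cv2.INTER_CUBIC))
s=ctrl.sense();print(s["moment"],s["clock"],M.T@s["moment"])
E
```

```text
[-2.27787200e-01  3.11760765e-04  3.46413541e-01]
[-1.11890145 -0.75190928 -0.40409811] 26.0083 [-1.04852249  0.84729487 -0.40409811]
```

View pics/s5y.png

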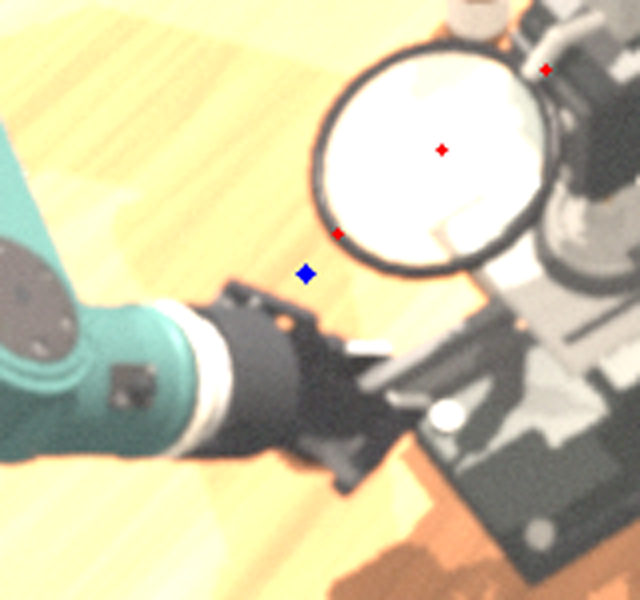

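```bash
python3 - <<'E'
import cv2,numpy as np
for n in("w2","w3","w5"):
    g=cv2.cvtColor(cv2.imread(f"pics/{n}.png"),cv2.COLOR_BGR2GRAY).astype(float)
    for c0 in (225,325,400):
        col=g[100:160,c0:c0+14].mean(1); d=np.diff(col); 
        k=np.argsort(d)[:4]; print(n,c0,[(100+i+.5,round(d[i])) for i in sorted(k)])
a=[cv2.imread(f"pics/{n}.png")[90:170,180:480] for n in("w2","w3","w5")]
cv2.imwrite("pics/cmp.png",cv2.resize(np.vstack(a),(750,600),interpolation=cv2.INTER_CUBIC))
E
```

```text
w2 225 [(np.float64(119.5), -17), (np.float64(120.5), -22), (np.float64(135.5), -19), (np.float64(136.5), -25)]
w2 325 [(np.float64(119.5), -24), (np.float64(120.5), -21), (np.float64(134.5), -19), (np.float64(135.5), -30)]
w2 400 [(np.float64(119.5), -13), (np.float64(120.5), -12), (np.float64(135.5), -30), (np.float64(136.5), -29)]
w3 225 [(np.float64(123.5), -12), (np.float64(124.5), -18), (np.float64(125.5), -23), (np.float64(126.5), -12)]
w3 325 [(np.float64(124.5), -23), (np.float64(125.5), -24), (np.float64(139.5), -29), (np.float64(140.5), -24)]
w3 400 [(np.float64(124.5), -13), (np.float64(139.5), -21), (np.float64(140.5), -35), (np.float64(141.5), -21)]
w5 225 [(np.float64(123.5), -10), (np.float64(124.5), -17), (np.float64(125.5), -20), (np.float64(126.5), -16)]
w5 325 [(np.float64(138.5), -5), (np.float64(139.5), -21), (np.float64(140.5), -25), (np.float64(141.5), -9)]
w5 400 [(np.float64(123.5), -2), (np.float64(124.5), -5), (np.float64(125.5), -4), (np.float64(126.5), -2)]
```

View pics/cmp.png

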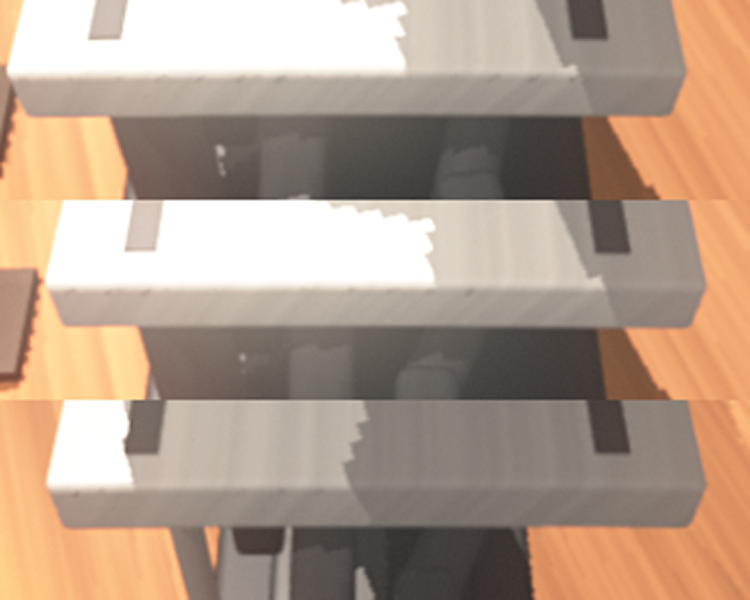

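```bash
python3 - <<'E'
from h import *
np.set_printoptions(precision=4,suppress=True)
q3=ctrl.sense()["tcp_rot"]
P2=np.load("w2.npz");P5=np.load("w5.npz")
def atx(W,uv,x):
    o,dd=ray(W,uv);o=pr(o);dd=M.T@dd; return o+dd*(x-o[0])/dd[0]
W2=cam("wrist",(P2["p"],P2["q"]))
for nm,q in(("q5",P5["q"]),("q2",P2["q"])):
  W3=cam("wrist",(np.array([.5531,.0657,.0686]),q))
  print(nm,[ [atx(W2,(332,r2),-.105)[2],atx(W3,(332,r3),-.105)[2]] for r2,r3 in((120,125),(135.3,140.0))])
  # foot front edge: measure rows
W5=cam("wrist",(P5["p"],P5["q"]));print("w5",[atx(W5,(332,r),-.105)[2] for r in(125,140)])
for n in("w2","w3"):
    g=cv2.cvtColor(cv2.imread(f"pics/{n}.png"),cv2.COLOR_BGR2GRAY).astype(float)
    for c0 in(240,250,262):
        col=g[245:295,c0:c0+10].mean(1);d=np.diff(col);k=np.argsort(abs(d))[-6:];print(n,c0,[(245.5+i,round(d[i])) for i in sorted(k)])
print(P2["q"],P5["q"])
E
```

```text
q5 [[np.float64(0.11549200264335843), np.float64(0.11440360162141469)], [np.float64(0.10574448268392078), np.float64(0.1044303999163837)]]
q2 [[np.float64(0.11549200264335843), np.float64(0.1144105211201929)], [np.float64(0.10574448268392078), np.float64(0.10444914864736002)]]
w5 [np.float64(0.21379731673043062), np.float64(0.2038023972033721)]
w2 240 [(np.float64(245.5), -18), (np.float64(246.5), -20), (np.float64(247.5), -37), (np.float64(248.5), -47), (np.float64(281.5), 26), (np.float64(282.5), 16)]
w2 250 [(np.float64(254.5), 27), (np.float64(255.5), 19), (np.float64(260.5), -15), (np.float64(261.5), -18), (np.float64(281.5), 26), (np.float64(282.5), 19)]
w2 262 [(np.float64(268.5), -2), (np.float64(270.5), -2), (np.float64(280.5), 10), (np.float64(281.5), 25), (np.float64(282.5), 20), (np.float64(283.5), 2)]
w3 240 [(np.float64(246.5), -18), (np.float64(247.5), -32), (np.float64(248.5), -60), (np.float64(253.5), 17), (np.float64(280.5), 20), (np.float64(281.5), 24)]
w3 250 [(np.float64(245.5), -16), (np.float64(246.5), -20), (np.float64(247.5), -36), (np.float64(248.5), -43), (np.float64(280.5), 24), (np.float64(281.5), 26)]
w3 262 [(np.float64(254.5), 18), (np.float64(259.5), -10), (np.float64(260.5), -14), (np.float64(261.5), -18), (np.float64(280.5), 23), (np.float64(281.5), 27)]
[-0.2276  0.7434  0.5486  0.3077] [-0.2268  0.7441  0.548   0.3075]
```

```bash
python3 - <<'E'
from h import *
np.set_printoptions(precision=4,suppress=True)
q=quat(np.radians(45),-1)
d=np.load("st.npz");b=d["b"];z0=float(d["z0"])
def show(n):
    s=ctrl.sense();print(n,round(s["clock"],3),pr(s["tcp_pos"]),s["tcp_pos"][2]-z0,M.T@s["contact_force"],s["gripper_width"])
p=b-.001*Y;p[2]=z0+.090
ctrl.move_linear(p,q,.015);show("low")
ctrl.grip(.085);show("open")
p=b-.0045*Y;p[2]=z0+.088
ctrl.move_linear(p,q,.03);show("shift")
ctrl.hold(.6);show("wait")
s=ctrl.sense();np.savez("w6.npz",p=s["tcp_pos"],q=s["tcp_rot"])
cv2.imwrite("pics/w6.png",ctrl.get_image("wrist")[:,:,::-1])
E
```

```text
low 26.925 [-0.1557  0.0013  0.1576] 0.08902885973571179 [-1.1109 -1.2931 -2.9125] 0.028894531892768662
open 27.517 [-0.1554  0.0012  0.1587] 0.09011346915626237 [-0.3639  0.67    0.1578] 0.08496453451841733
shift 27.8 [-0.1556 -0.0026  0.1564] 0.08783158344192266 [-0.6907  0.3483 -0.2026] 0.08525018069068649
wait 28.4 [-0.1556 -0.0026  0.1566] 0.08802977007265625 [-0.9276 -0.1056 -0.6915] 0.08503301932933878
```

View pics/w6.png

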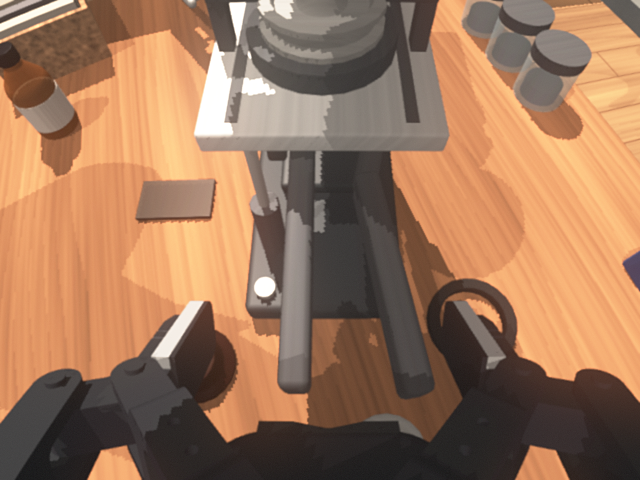

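```bash
python3 - <<'E'
from h import *
np.set_printoptions(precision=4,suppress=True)
def atx(W,uv,x):
    o,dd=ray(W,uv);o=pr(o);dd=M.T@dd; return o+dd*(x-o[0])/dd[0]
P=np.load("w6.npz");W=cam("wrist",(P["p"],P["q"]))
g=cv2.cvtColor(cv2.imread("pics/w6.png"),cv2.COLOR_BGR2GRAY).astype(float)
col=g[120:165,325:339].mean(1);dd=np.diff(col);print([(120.5+i,round(dd[i])) for i in sorted(np.argsort(dd)[:5])])
for r in(135,136,150,151): print(r,atx(W,(332,r),-.105)[2])
q=quat(np.radians(45),-1);zt=R.from_quat(np.roll(q,-1)).as_matrix()[:,2]
s=ctrl.sense();ctrl.move_linear(s["tcp_pos"]-.11*zt,q,.12)
s=ctrl.sense();print(s["clock"],s["contact_force"],pr(s["tcp_pos"]));np.savez("w7.npz",p=s["tcp_pos"],q=s["tcp_rot"])
cv2.imwrite("pics/w7.png",ctrl.get_image("wrist")[:,:,::-1]);cv2.imwrite("pics/s7.png",ctrl.get_image("scene")[:,:,::-1])
E
```

```text
[(np.float64(129.5), -4), (np.float64(136.5), -4), (np.float64(149.5), -22), (np.float64(150.5), -35), (np.float64(151.5), -14)]
135 0.19584521125926035
136 0.19516848875964743
150 0.18522201656124002
151 0.18447591265138388
29.5167 [-0.7395  0.1407  0.3545] [-0.2331 -0.0022  0.2337]
```

View pics/w7.png

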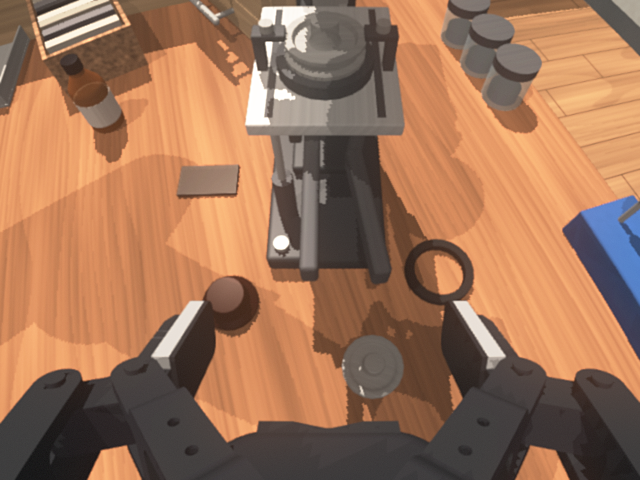

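View pics/s7.png

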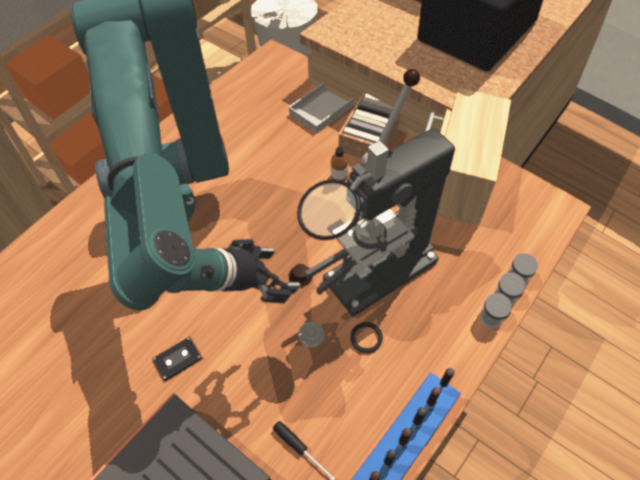

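```bash
python3 - <<'E'
from h import *
np.set_printoptions(precision=4,suppress=True)
for n,z in(("w2",.094),("w6",.174)):
    P=np.load(n+".npz");W=cam("wrist",(P["p"],P["q"]))
    a=cv2.imread(f"pics/{n}.png")[340:400,260:450];a=cv2.convertScaleAbs(a,alpha=2.2,beta=10);cv2.imwrite(f"pics/{n}f.png",cv2.resize(a,(760,240)))
    for px in((272,375),(306,375),(396,380),(436,380)) if n=="w2" else((279,375),(311,375),(397,380),(433,380)): print(n,pr(plane(W,px,z)))
import numpy as np
cv2.imwrite("pics/f.png",np.vstack([cv2.imread("pics/w2f.png"),cv2.imread("pics/w6f.png")]))
E
```

```text
w2 [-0.2063  0.0155  0.094 ]
w2 [-0.2062  0.0032  0.094 ]
w2 [-0.208  -0.0291  0.094 ]
w2 [-0.2082 -0.0436  0.094 ]
w6 [-0.2061  0.0154  0.174 ]
w6 [-0.206  0.003  0.174]
w6 [-0.208  -0.0303  0.174 ]
w6 [-0.2082 -0.0443  0.174 ]
```

View pics/f.png

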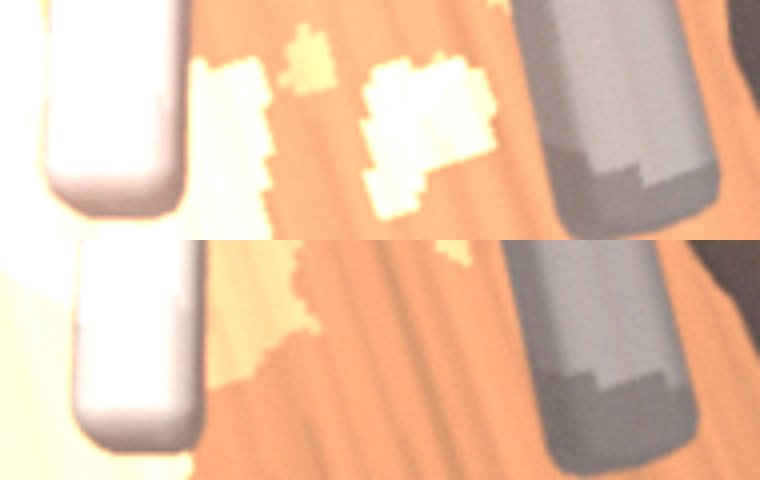

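The lever is splayed as far as it was at rest (front end within 1 mm of before). The table is 79 mm above its start by the images, which fits the 0.080 notch. The robot is clear, so I'm handing in.

```bash
python3 - <<'E'
from workcell import ctrl
print(ctrl.sense()["clock"]);ctrl.sign_off()
E
```

```text
29.6167
the job is handed in; nothing more can be done
```

The press is set: the wheel was raised until it touched the punch, then let down and locked in the notch at 0.080, with the lever let go. I handed it in at 29.6 s.

**Touch:** I squeezed the lever and raised the table in 1 mm steps. I stopped when the downward force rose about 4 N above its steady 3.5 N. The cameras could not see the punch tip, so the touch rests on that force and on the table no longer following the arm. The scene picture showed the gripper well clear of the lens.

**Locking:** I lowered about 10 mm still squeezed, then opened the gripper so the table could sink into the notch and backed away.

**Last checks:**
- **Height:** the table stands about 79 mm above its start by the wrist images, which fits the 0.080 notch, counting the start as the lowest notch.
- **Lever:** it is splayed as at rest, its front end within 1 mm of where it began.
- **Bystanders:** none shows any sign of having moved, by eye in the last pictures.
- **Contact:** the arm was free, with under 1 N at the tool.

**Disagreement:** the touch height read 0.0997 by the arm and 0.098 by the images, probably because the table sank about 1 mm when I gripped. Both are below 0.100, so I took 0.080 as the first notch below. The arm's figure is within 0.3 mm of 0.100, so that choice rests on a narrow margin.

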